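# Reset the hold-down of a tube clamp stand

## Robot

A 7-joint arm with a two-finger parallel gripper is mounted at the origin on the work surface. World frame = base frame: x ahead of the robot, y to its left, z up, the work surface at z = 0. Lengths are in mm, angles in rad, forces in N, time in s.
With the tool pointing down it reaches from about 425 to 1025 mm from the base axis. Payload 3.6 kg.
Tool frame: the origin (TCP) lies on the centre line of the jaws, within the pads' length; the fingertips stand 17 mm ahead of it and the grasp point (between the pads) lies 2 mm behind it (bot.tcp_to_tips is the distance from the TCP to the fingertips, in mm); z points along the fingers, y is the line along which they close (so a half turn about z gives the same grasp; the last joint's range is limited). The gripper opens to 85 mm and grips with 20 to 120 N. Pads are 22 mm wide; open, the fingers measure 114 mm over their backs; the gripper's body (76 mm by 85 mm) begins 54 mm behind the grasp point. The pads swing forward as they close: fully open they stand 13 mm farther back than shut.
Start: joints at [-1.353, 0.591, 0.048, 1.609, -0.033, 0.943, -0.034], TCP at [221.715, 690.27, 248.302] pointing down, gripper open.
Joint ranges: [-2.69, 2.69], [-0.47, 2.24], [-1.27, 1.36], [0.19, 2.51], [-1.53, 4.68], [0.08, 2.07], [-3.09, 3.09]. Speed limits (rad/s): [2.57, 2.57, 3.14, 3.14, 3.14, 3.14, 3.14].

## Interface

Orientations are given as a rotation vector (axis times angle).
In Python, from plant import telemetry, eyes, job, bot gives the robot as it stands. The module is installed in compiled form; this text tells all that it offers.
- The arm moves only by the shell command python3 -m inch 'ROWS' [FORCE]. ROWS is JSON, one flat list of numbers, 5 for each row, row after row: the gripper's target within -1 to 1 (fully open at 1, half-way at 0, shut at -1), then the shift along the tool's x, y, z in mm, then the turn about the tool's z in rad. In form: [hand, dx, dy, dz, twist, hand, dx, dy, dz, twist, ...]. A call has 1 to 12 rows; each row is the pose to reach, as a shift and turn from the pose commanded when the call began, along the tool's axes at that moment; what a row does not reach only later rows make up. A row lasts 1/12 s, in which the tool goes at most 41.7 mm and 7.16 degrees, less where a joint would pass 70% of its speed; a pose out of reach is approached as far as the arm can. A call with a gripper value outside its range is refused whole. The fingers move at their own pace and stop on an object; FORCE is the grip in N (left out, the last holds). Time passes only in rows, so rows that repeat a pose let the fingers close. It gives the time, the measured TCP pose, the force, the opening and the grip force at its end, in the units of the state.
- telemetry.observe(): the state, without advancing time (a new reading comes with each control period).
- eyes.read_camera(name): name is "scene" or "side" or "wrist"; returns the picture (384x512x3 uint8, red, green, blue); there is no depth.
- eyes.camera_info(name): a dict with "K" (3x3 intrinsics, pixels), "rvec" (rotation vector, rad) and "tvec" (3), from world to camera coordinates, as OpenCV has them. Camera axes: x right, y down, z forward; pixel columns grow to the right and rows downward; lengths in mm; the calibration is good to about 2 mm. A picture is of the moment at which its call begins: read the wrist's pose just before it. camera_info takes no time and is no camera call; for the wrist camera it gives the pose at the moment of the call.
- job.sign_off(): hands the job in; it is judged then, once.
The state is a dict: "t": time; "joints": joint angles; "qvel": joint speeds; "tau": joint torques, N m; "tool_pos": TCP position; "ee_rot": TCP orientation; "force": force on the tool from outside, world axes, zero at the start; "moment": the same for the moment, N m; "grip_width": finger opening in mm; "finger_force": force on a finger pad.
Only numpy, scipy, OpenCV 4.12 (cv2) and the standard library are available. Lean on these libraries where they do the work, as an engineer would, in place of code of your own. Each camera call takes 0.05 s, during which the arm holds its last target. There are 200 camera calls.

## Task

The blood tube standing in the clamp stand is no longer held. Slacken the red lock lever fully, screw the black adjuster knob down until the rubber pad bears gently on the tube's stopper and its yellow spring band has gone about half way into the barrel, then tighten the lock lever again until it is firm (about a 10 N push at its upright post; do not wrench it much beyond that). Leave the tube standing in its cradle, do not crush it or overtighten the lock, and leave the rack, the sharps bin and the jar where they are.

Things in the scene. Friction and masses are not known exactly. Their poses are not given: they have to be found in the camera images.
- stand: White clamp stand, fixed: base plate 150 x 100 x 12 mm, column on its -x side, beam (50 mm wide, top 160 mm high, x = -90 to +20 mm). Place and yaw vary. Origin: on the vertical screw axis, on the work surface; x points from the column to the axis. From the top, on the axis: knob, lock nut with lever, beam, barrel, pad, tube.
- lock_lever (a joint): Angle (rad) of the red lock lever about the screw axis; grows clockwise seen from above = tightening (the nut sinks 6 mm per rad). Range -1.3 to 3.0, starts tight near 0, slack 0.8 rad below the start. Tangential push at the post while it moves: slack 1 to 2 N; once the nut bears it climbs by some 40 N per rad: go slowly, stop at about 10 N. At rest friction holds it and the push drops.
- post_grip (a point): Point on the axis of the lever's red upright round post: 14 mm diameter. Its top is 10 mm above this point, the arm's top 31 mm below it. The post stands 75 mm from the screw axis and circles it. With the lever joint at 0 the post lies at +0.3 rad (counter-clockwise) from the stand's x axis, 227 mm above the work surface.
- adjuster (a joint): Angle in rad of the black adjuster knob about the screw axis; grows clockwise seen from above and drives the screw with knob, barrel and pad down 3 mm per rad. Range -0.8 to 4.6; starts near 0. It turns with about 0.05 N m when the lock is slack, 0.3 N m or more when the lock is tight (not to be forced: slacken the lever first).
- knob_grip (a point): Point on the axis of the black ribbed knob, 18 mm above its underside and 12 mm below its top. The knob is 40 mm in diameter and 30 mm tall; this point is about 238 mm above the work surface at the start and sinks with the screw. The lock nut hub (36 mm diameter) tops out 202 mm above the work surface when the lever is at 0, 6 mm per rad higher when slackened.
- pad_face (a point): Centre of the underside of the black rubber pad (16 mm diameter, 5 mm thick) under the barrel. A spring of 1.5 N per mm pushes it down out of the barrel; above the rubber is an 8 mm tall yellow band that goes up into the barrel as the spring is compressed.
- barrel_rim (a point): Centre of the lower rim of the steel barrel (20 mm diameter) on the screw. It is 13 mm above pad_face while the spring is relaxed, and 9 mm above it when the yellow band has gone half way in (6 N).
- screw: The adjuster screw with all that it carries (knob, barrel, pad); its axes are parallel to the stand's, and it only moves up and down.
- lock_nut: The flanged lock nut (flange 72 mm diameter, 5 mm thick) with its lever; moves only up and down. Through a keyed washer it bears on a stiff spring shoulder of the adjuster screw and so locks it. The shoulder sinks with the screw, so the nut bears later than at the start, by 0.5 rad of lever or more per rad that the knob was turned down; where it is tight has to be felt.
- washer: Brass washer, 72 mm diameter, 4 mm thick, under the lock nut's flange; the nut's press on it is the tightness of the lock (20 to 35 N after a moving push of 10 N on the post; 12 to 60 N will do).
- pad: The spring pad; origin at its underside, same point as pad_face.
- cradle: Blue round cradle fixed on the stand's base, 33 mm diameter, 40 mm tall, with an 18 mm hole 30 mm deep for the tube; origin at its underside, on the screw axis. Its height varies by 3 mm between starts.
- tube: Glass blood tube with red stopper, 18 mm diameter, 100 mm tall, 30 g, loose, standing in the cradle under the pad; origin at its bottom centre, z along it.
- tube_top (a point): Centre of the top of the tube's stopper, 1 to 6 mm below pad_face at the start.
- tube_rack: White rack full of tubes, 100 x 200 x 110 mm, bystander; origin under its centre.
- sharps_bin: Red sharps bin with white lid, 170 x 170 x 188 mm, bystander; origin under its centre.
- swab_jar: White jar with orange cap, 60 mm diameter, 80 mm tall, bystander; origin under its centre.
Things that resemble listed ones, but are neither listed nor needed, are in the scene too. What is meant by the stand is not pink, purple or turquoise, and is the smaller of those in its own colour.

How it is judged:
By the outcome, as a careful person would: the job done as asked, in the order asked, and still so for the second after the job is handed in, with the robot touching nothing.
It also fails if it takes over 72 s, if anything falls off the work surface, if the arm or the gripper's body presses on something with over 40 N, if the wrist force passes 120 N, or if a joint passes its speed limit or range.

## Working session

There is one attempt and no reset: what is moved stays moved. The work goes in short steps, Python scripts to look and compute and a shell command to move; the robot and the scene stay as the last step left them, time stands still between calls to the robot, and variables do not carry over. Pictures are saved under pics/ and viewed, at most 10 in all, crops included, and the job is handed in when it is done.

```bash
mkdir -p pics; cat > h.py <<'E'
import numpy as np, cv2
from plant import telemetry, eyes, job, bot
def cam(n):
    i=eyes.camera_info(n); return np.array(i["K"],float),cv2.Rodrigues(np.array(i["rvec"],float))[0],np.array(i["tvec"],float).ravel()
def shot(n,f,crop=None,k=1):
    im=eyes.read_camera(n)[:,:,::-1]
    if crop: x0,y0,x1,y1=crop; im=im[y0:y1,x0:x1]
    if k!=1: im=cv2.resize(im,None,fx=k,fy=k,interpolation=cv2.INTER_CUBIC)
    cv2.imwrite("pics/"+f,im)
def ray(c,uv):
    K,R,t=c; d=R.T@np.linalg.solve(K,[uv[0],uv[1],1]); return -R.T@t,d/np.linalg.norm(d)
def onz(c,uv,z):
    o,d=ray(c,uv); return o+d*(z-o[2])/d[2]
def proj(c,p):
    K,R,t=c; q=K@(R@np.array(p,float)+t); return (q[:2]/q[2]).round(1)
def tri(a,b):
    (o,d),(p,e)=a,b; A=np.stack([d,-e],1); s=np.linalg.lstsq(A,p-o,rcond=None)[0]
    x,y=o+d*s[0],p+e*s[1]; return (x+y)/2,np.linalg.norm(x-y)
E
python3 - <<'E'
from h import *
a=eyes.read_camera("scene")[:,:,::-1]; b=eyes.read_camera("side")[:,:,::-1]
cv2.imwrite("pics/a.png",cv2.resize(a,(800,600))); cv2.imwrite("pics/b.png",cv2.resize(b,(800,600)))
cv2.imwrite("pics/a0.png",a);cv2.imwrite("pics/b0.png",b)
for n in("scene","side"):
    c=cam(n);print(n,c[0][0,0],-c[1].T@c[2],c[1][2])
s=telemetry.observe();print(s)
E
```

```text
scene 424.76778162962853 [1462.00588902  -97.27961014  854.24451075] [-0.78672101  0.06641334 -0.61372577]
side 458.37839349966794 [  22.43882683 -857.05800618  756.31665925] [ 0.46877402  0.7193857  -0.51257695]
{'t': 0.1, 'joints': array([-1.35349454,  0.59203255,  0.04833919,  1.60975033, -0.03330887,
        0.94271307, -0.03370781]), 'qvel': array([-0.00169981, -0.00040951,  0.00104059, -0.00353534,  0.00044585,
        0.00095227, -0.00223611]), 'tau': array([ 4.39406169e-03, -5.50001156e+01,  1.55322332e+00, -1.98824841e+01,
        9.75042349e-03,  3.81521575e-03,  2.07136623e-05]), 'tool_pos': array([221.50272679, 689.5511371 , 247.23130844]), 'ee_rot': array([-0.48615605, -3.10354894,  0.00328043]), 'force': array([-0.42945084, -0.27133069, -0.23219513]), 'moment': array([ 0.00209348, -0.045888  , -0.00896849]), 'finger_force': 0.0, 'grip_width': 85.52528965199267}
```

View pics/a.png

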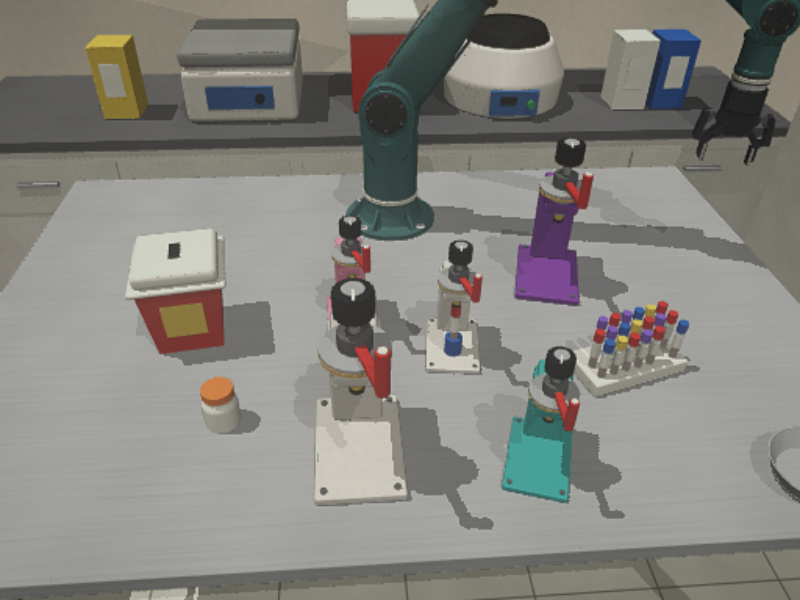

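View pics/b.png

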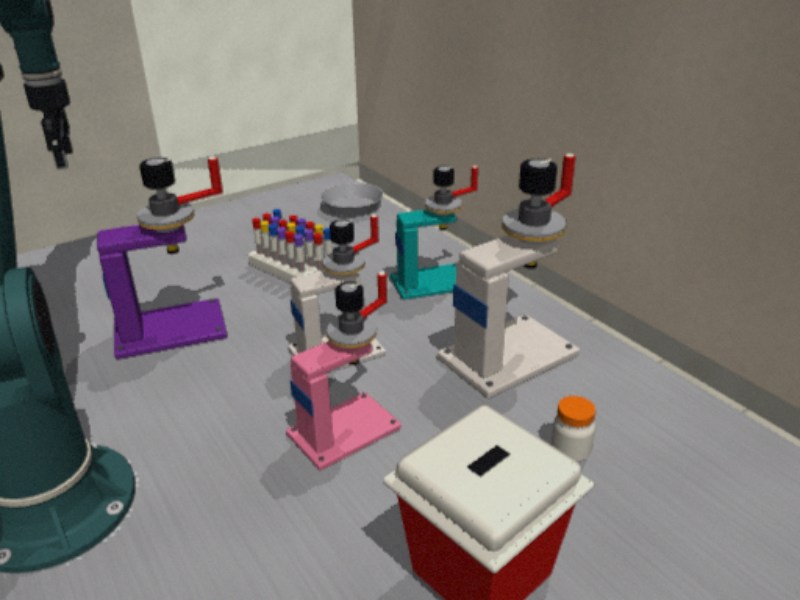

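Two white stands show in the scene picture: a large one in front, at (355,390), and a small one behind it at (455,305). The purple (550,220), pink (350,270) and turquoise (545,420) ones are excluded. The small white one fits, because it is the smaller and holds the blue cradle and red-stoppered tube. In the side picture it is at (340,290), behind the pink one. I'll confirm it in a crop.

```bash
python3 - <<'E'
from h import *
a=cv2.imread("pics/a0.png")[145:245,262:327]; b=cv2.imread("pics/b0.png")[130:240,180:260]
a=cv2.resize(a,None,fx=6,fy=6,interpolation=cv2.INTER_CUBIC);b=cv2.resize(b,None,fx=5,fy=5,interpolation=cv2.INTER_CUBIC)
o=np.zeros((600,800,3),np.uint8);o[:600,:390]=a;o[:550,400:800]=b
cv2.imwrite("pics/c.png",o)
E
```

```text
(no output)
```

View pics/c.png

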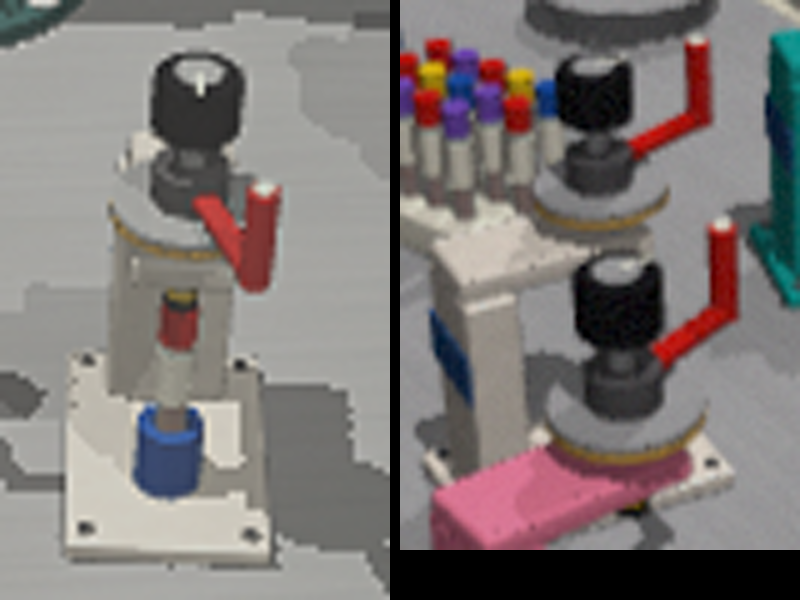

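The crop confirms it: left, the small white stand with blue cradle, tube, pad with yellow band; knob top at crop (202,70), post top (265,188). In the side view (right panel) knob top (600,63), post top (698,42).

```bash
python3 - <<'E'
from h import *
a,b=cam("scene"),cam("side")
S=lambda x,y:(262+(x+.5)/6-.5,145+(y+.5)/6-.5)
D=lambda x,y:(180+(x-400+.5)/5-.5,130+(y+.5)/5-.5)
for n,p,q,z in(("knobtop",S(202,70),D(598,65),250),("posttop",S(265,188),D(698,42),237)):
    print(n,tri(ray(a,p),ray(b,q)),onz(a,p,z),onz(b,q,z))
for n,p in(("b1",S(88,360)),("b2",S(240,366)),("b3",S(86,527)),("b4",S(251,535))): print(n,onz(a,p,12))
print("cradle top",onz(a,S(169,413),52))
for n in("wrist",):
    c=cam(n);print(-c[1].T@c[2],c[1],c[0]); 
print(cv2.Rodrigues(telemetry.observe()["ee_rot"])[0])
E
```

```text
knobtop (array([530.47716425,  86.05238737, 250.4156709 ]), np.float64(4.695894174181297)) [526.34852822  88.07852388 250.        ] [530.01107497  82.27362667 250.        ]
posttop (array([601.49168887, 103.07972445, 237.12346811]), np.float64(3.7288561523902755)) [598.79300336 104.67953325 237.        ] [600.83911287  99.7477325  237.        ]
b1 [433.39207528  58.71669268  12.        ]
b2 [443.28347879 137.62726342  12.        ]
b3 [560.94358623  42.8641831   12.        ]
b4 [571.66376598 121.8796113   12.        ]
cradle top [525.39814043  85.97936294  52.        ]
[152.79430208 712.03428509 372.41957501] [[ 0.30538811  0.95222544 -0.00219318]
 [ 0.91282061 -0.2920933   0.28537702]
 [ 0.27110265 -0.08915273 -0.95841283]] [[341.60628612   0.         248.59324596]
 [  0.         341.60628612 196.39058298]
 [  0.           0.           1.        ]]
[[-9.52099954e-01  3.05786543e-01 -5.16610951e-04]
 [ 3.05786952e-01  9.52097793e-01 -2.03306164e-03]
 [-1.29818745e-04 -2.09365079e-03 -9.99997800e-01]]
```

```bash
python3 -m inch '[0.6,0,0,-180,0, 0.6,0,0,-180,0, 0.6,0,0,-180,0, 0.6,0,0,-180,0, 0.6,-540,-444,-180,-0.54, 0.6,-540,-444,-180,-0.54, 0.6,-540,-444,-180,-0.54, 0.6,-540,-444,-180,-0.54, 0.6,-540,-444,-180,-0.54, 0.6,-540,-444,-180,-0.54, 0.6,-540,-444,-180,-0.54, 0.6,-540,-444,-180,-0.54]' 20
cat >> h.py <<'E'
def pose():
    s=telemetry.observe(); return s["tool_pos"],cv2.Rodrigues(s["ee_rot"])[0],s
def rel(target,yang=None):
    p,R,s=pose(); d=R.T@(np.array(target)-p); cur=np.arctan2(R[1,1],R[0,1]); tw=None
    if yang is not None: tw=-((yang-cur+np.pi/2)%np.pi-np.pi/2)
    print("t %.2f tcp"%s["t"],p.round(1),"yang %.3f q7 %.2f f"%(cur,s["joints"][6]),s["force"].round(1),"w %.1f ff %.1f"%(s["grip_width"],s["finger_force"]),"-> d",d.round(1),"twist",tw)
E
python3 -c "
from h import *
rel([600,101.5,330],1.805)"
```

```text
t: 1.1
tool_pos: [402.6, 407.8, 421.0]
ee_rot: [0.359, -3.12, 0.001]
force: [1.3, -0.4, 0.8]
grip_width: 68.1
finger_force: 0.0
t 1.10 tcp [402.6 407.8 421. ] yang 1.800 q7 0.94 f [ 1.3 -0.4  0.8] w 68.1 ff 0.0 -> d [-122.6 -343.1   91.1] twist -0.004896538872925182
```

```bash
python3 -m inch '[0.4,-123,-343,0,0, 0.4,-123,-343,0,0, 0.4,-123,-343,0,0, 0.4,-123,-343,0,0, 0.4,-123,-343,0,0, 0.4,-123,-343,0,0, 0.4,-123,-343,50,0, 0.4,-123,-343,80,0, 0.4,-123,-343,80,0, 0.4,-123,-343,80,0, 0.4,-123,-343,80,0, 0.4,-123,-343,80,0]'
python3 -c "
from h import *
rel([600,101.5,229],1.805)
c=cam('wrist');print(proj(c,[600,101.5,237]),proj(c,[528.5,85.5,250]))
shot('wrist','d.png',k=1.5625)"
```

```text
t: 2.1
tool_pos: [599.4, 104.2, 340.7]
ee_rot: [0.357, -3.119, -0.001]
force: [0.2, 0.3, -0.1]
grip_width: 59.7
finger_force: 0.0
t 2.10 tcp [599.4 104.2 340.7] yang 1.799 q7 1.64 f [ 0.2  0.3 -0.1] w 59.7 ff 0.0 -> d [ -0.2  -2.8 111.7] twist -0.00600497311845416
[244.6 202.4] [245.   93.3]
```

View pics/d.png

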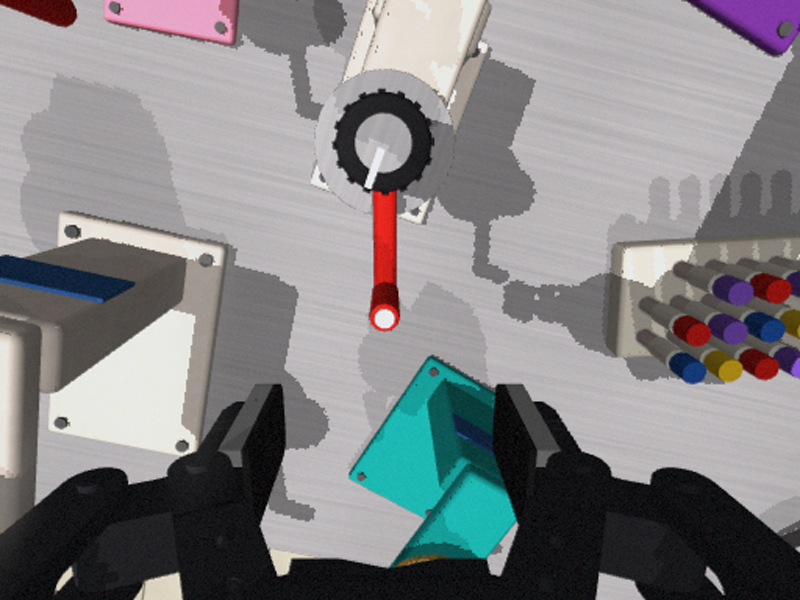

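The view shows the knob top at (384,142), the post's white top at (385,318), and the lever pointing straight down the picture. The large stand (left) and turquoise (below) stay clear of the post.

```bash
python3 -c "
from h import *
c=cam('wrist');k=onz(c,(384/1.5625-.2,142/1.5625-.2),250);p=onz(c,(385/1.5625-.2,318/1.5625-.2),237)
v=(p-k)[:2];print(k,p,np.hypot(*v),np.arctan2(v[1],v[0]))
rel([p[0],p[1],229],np.arctan2(v[1],v[0])+np.pi/2)"
```

```text
[527.38618442  87.00107749 250.        ] [601.22296112 104.55020703 237.        ] 75.89361989872437 0.23334511213244702
t 2.15 tcp [599.6 105.8 341.8] yang 1.802 q7 1.64 f [0.4 0.3 0. ] w 59.7 ff 0.0 -> d [ -1.3  -1.8 112.8] twist -0.002546131660444484
```

```bash
python3 -m inch '[0.2,-1,-2,40,0, 0.2,-1,-2,75,0, 0.2,-1,-2,105,0, 0.2,-1,-2,111,0, 0.2,-1,-2,112,0, -0.7,-1,-2,112,0, -0.7,-1,-2,112,0, -0.7,-1,-2,112,0, -0.8,-1,-2,112,0, -0.8,-1,-2,112,0, -0.8,-1,-2,112,0, -0.8,-1,-2,112,0]' 25
python3 -c "
from h import *
rel([601,104.5,229],1.804)"
```

```text
t: 3.15
tool_pos: [603.1, 102.9, 231.2]
ee_rot: [-0.359, 3.116, 0.002]
force: [1.9, 1.2, 6.4]
grip_width: 12.7
finger_force: 25.0
t 3.15 tcp [603.1 102.9 231.2] yang 1.800 q7 1.67 f [1.9 1.2 6.4] w 12.7 ff 25.0 -> d [1.7 2.  2.2] twist -0.003978654089985545
```

```bash
python3 -m inch '[-0.8,0.2,6,-0.5,-0.08, -0.8,1.1,12.7,-1,-0.17, -0.8,2.3,18.6,-1.5,-0.25, -0.8,4.1,24.3,-2,-0.33, -0.8,6.5,30.6,-2.5,-0.42, -0.8,9.2,36,-3,-0.5, -0.8,12.3,41,-3.5,-0.58, -0.8,16.2,46.6,-4,-0.67, -0.8,20,51,-4.5,-0.75, -0.8,24.4,55.3,-5,-0.83, -0.8,29.6,59.7,-5.5,-0.92, -0.8,34.5,63,-6,-1.0]'
python3 -c "
from h import *
rel([527.4,87,229],1.804)"
```

```text
t: 4.15
tool_pos: [554.7, 158.2, 237.0]
ee_rot: [-1.814, 2.558, 0.001]
force: [0.3, 3.8, 5.2]
grip_width: 12.8
finger_force: 25.0
t 4.15 tcp [554.7 158.2 237. ] yang 2.804 q7 2.40 f [0.3 3.8 5.2] w 12.8 ff 25.0 -> d [76.2  2.2  7.6] twist 1.0001445810313119
```

```bash
python3 -m inch '[0.0,34.5,63,-6,-1.0]' >/dev/null; python3 -m inch '[-0.2,0,0,0,0, -0.2,0,0,0,0, 0.4,0,0,-30,0, 0.4,0,0,-70,0, 0.4,0,0,-70,0, 0.4,40,1,-70,0, 0.4,76,2,-70,0, 0.4,76,2,-70,0, 0.4,76,2,-70,0, 0.4,76,2,-70,0]'
python3 -c "
from h import *
rel([527.4,87,238])
c=cam('wrist')
im=eyes.read_camera('wrist')[:,:,::-1];im=cv2.resize(im,None,fx=1.5625,fy=1.5625);cv2.imwrite('pics/e.png',im)"
```

```text
t: 5.07
tool_pos: [493.9, 75.2, 308.8]
ee_rot: [1.967, -2.45, -0.0]
force: [-0.1, 0.7, 0.4]
grip_width: 59.7
finger_force: 0.0
t 5.07 tcp [493.9  75.2 308.8] yang 2.924 q7 2.65 f [-0.1  0.7  0.4] w 59.7 ff 0.0 -> d [-18.7 -30.2  70.7] twist None
```

View pics/e.png

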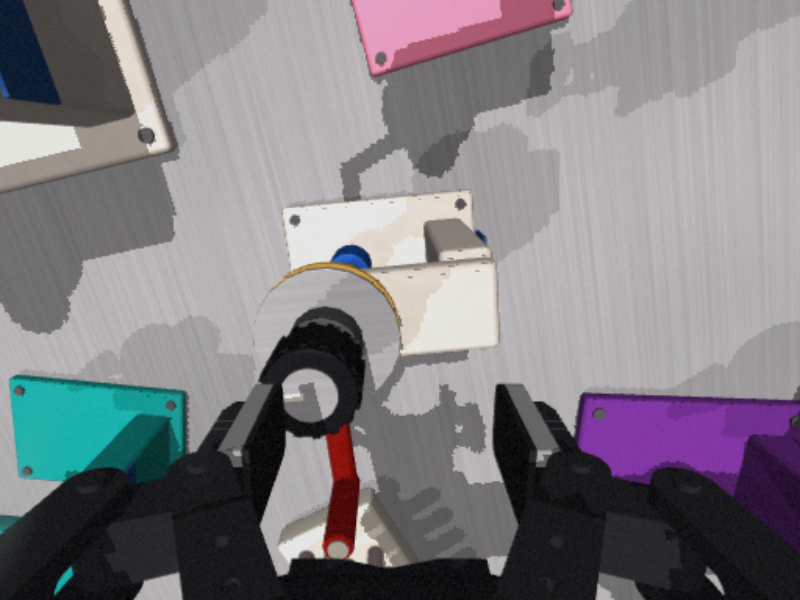

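My extra one-row call repeated a shift by mistake, so the tool ended off to the side. The picture shows the lever still attached and slack: post top at (338,548), knob top at (307,393).

```bash
python3 -c "
from h import *
c=cam('wrist');s=1/1.5625
k=onz(c,(307*s-.2,393*s-.2),250);p=onz(c,(338*s-.2,548*s-.2),243.5)
v=(p-k)[:2];print(k,p,np.hypot(*v),np.arctan2(v[1],v[0]))
rel([k[0],k[1],238]);rel([527.4,87,238])"
```

```text
[527.9102926   85.14419638 250.        ] [535.35009343 161.39316599 243.5       ] 76.61106972278223 1.4735317355758768
t 5.12 tcp [494.1  76.1 308.8] yang 2.926 q7 2.65 f [0.1 0.1 0.5] w 59.8 ff 0.0 -> d [-16.1 -31.1  70.8] twist None
t 5.12 tcp [494.1  76.1 308.8] yang 2.926 q7 2.65 f [0.1 0.1 0.5] w 59.8 ff 0.0 -> d [-17.8 -30.2  70.8] twist None
```

```bash
python3 -m inch '[0.4,-17,-31,0,0, 0.4,-17,-31,0,0, 0.4,-17,-31,30,0, 0.4,-17,-31,60,0, 0.4,-17,-31,68,0, 0.4,-17,-31,68,0, -0.5,-17,-31,68,0, -0.5,-17,-31,68,0, -0.5,-17,-31,68,0, -0.5,-17,-31,68,0, -0.5,-17,-31,68,0, -0.5,-17,-31,68,0]' 25
python3 -c "
from h import *
rel([527.7,86,238])"
```

```text
t: 6.12
tool_pos: [527.5, 86.3, 242.2]
ee_rot: [-1.968, 2.448, 0.001]
force: [-5.3, 1.7, 7.4]
grip_width: 37.0
finger_force: 25.8
t 6.12 tcp [527.5  86.3 242.2] yang 2.925 q7 2.62 f [-5.3  1.7  7.4] w 37.0 ff 25.8 -> d [ 0.3 -0.2  4.2] twist None
```

```bash
python3 -m inch '[-0.5,0,0,0.35,0.12, -0.5,0,0,0.7,0.24, -0.5,0,0,1.0,0.35, -0.5,0,0,1.4,0.47, -0.5,0,0,1.8,0.59, -0.5,0,0,2.1,0.7, -0.5,0,0,2.4,0.82, -0.5,0,0,2.8,0.94, -0.5,0,0,3.2,1.05, -0.5,0,0,3.5,1.17, -0.5,0,0,3.8,1.29, -0.5,0,0,4.2,1.4]'
python3 -c "
from h import *
rel([527.7,86,238]);print(pose()[2]['moment'])
im=eyes.read_camera('scene')[145:245,262:327,::-1]
a=cv2.imread('pics/a0.png')[145:245,262:327]
f=lambda x:cv2.resize(x[30:95,10:50],None,fx=9,fy=9,interpolation=cv2.INTER_CUBIC)
cv2.imwrite('pics/f.png',np.hstack([f(a),f(im)]))"
```

```text
t: 7.12
tool_pos: [528.5, 85.1, 238.0]
ee_rot: [0.08, 3.139, 0.0]
force: [-3.3, -0.2, 6.0]
grip_width: 37.3
finger_force: 25.7
t 7.12 tcp [528.5  85.1 238. ] yang 1.520 q7 1.42 f [-3.3 -0.2  6. ] w 37.3 ff 25.7 -> d [ 0.8  0.8 -0. ] twist None
[0.02769257 0.72307831 0.06669676]
```

View pics/f.png

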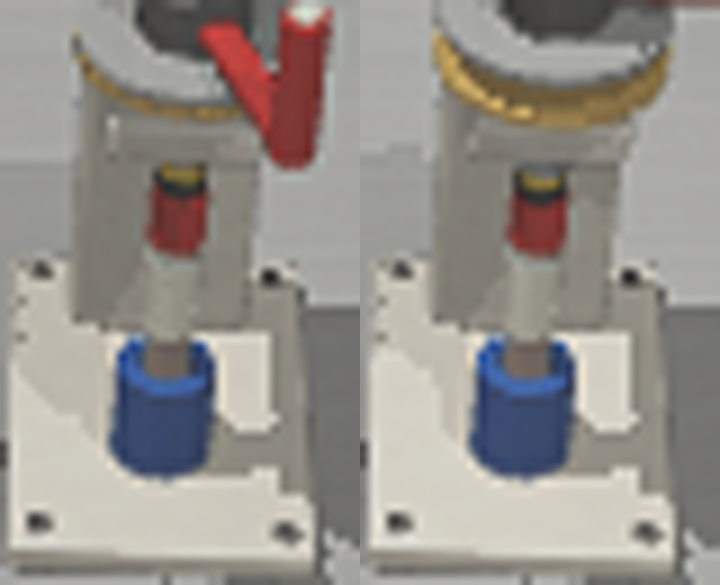

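The crop shows pad resting near the stopper with the yellow band at (540,183) in the right panel, too coarse to judge. I'll plan a closer wrist view, clear of the neighbours.

```bash
python3 - <<'E'
from h import *
a,b=cam("scene"),cam("side");s=1/1.5625
obs={}
for n,p,q in(("pink",(350,226),(349,297)),("turq",(561,360),(443,175)),("big",(353,298),(538,172)),("purple",(570,150),(158,168))):
    x,e=tri(ray(a,np.array(p)*s),ray(b,np.array(q)*s)); obs[n]=x; print(n,x.round(0),round(e,1))
for n,q in(("bigbase",[(316,498),(408,497),(400,402),(318,402)]),("turqbase",[(505,490),(568,497),(575,432),(518,425)]),("rack",[(575,345),(600,392),(690,362)])):
    print(n,[onz(a,np.array(x)*s,12)[:2].round(0).tolist() for x in q])
# camera in tool frame
p,R,st=pose(); K,Rc,t=cam("wrist"); C=R.T@(-Rc.T@t-p); Rct=Rc@R  # tool->cam
print("C",C)
ax=np.array([527.7,86.])
res=[]
for yaw in np.arange(-np.pi,np.pi,.1):          # tool y angle
    cy,sy=np.cos(yaw),np.sin(yaw); yv=np.array([cy,sy,0]);zv=np.array([0,0,-1.]);xv=np.cross(yv,zv)
    T=np.stack([xv,yv,zv],1)
    for r in range(90,200,10):
        for th in np.arange(-np.pi,np.pi,.1):
            for z in (130,150,170):
                P=np.array([*(ax+r*np.array([np.cos(th),np.sin(th)])),z])
                cp=P+T@C; q=Rct@(T.T@(np.array([*ax,130])-P)); 
                if q[2]<80: continue
                qq=q+(T.T@(cp-P)*0); # point rel tcp in cam rot
                v=Rct@(T.T@(np.array([*ax,130])-cp)); uv=(K@v)[:2]/v[2]
                if not(30<uv[0]<482 and 30<uv[1]<350): continue
                hd=np.linalg.norm((cp[:2]-ax)); el=np.arctan2(cp[2]-130,hd)
                # clearance: knobs of others + post
                cl=min([np.hypot(*(P[:2]-o[:2])) for o in obs.values()])
                d=P[:2]-ax; post=np.hypot(*(P[:2]-[535,161]))
                if el<.75 and cl>110 and post>105: res.append((np.linalg.norm(cp-[*ax,130]),el,cl,post,yaw,th,r,z,uv.round()))
res.sort(key=lambda x:x[1]+x[0]/1000)
for r in res[:12]: print(*[np.round(x,2) for x in r])
E
```

```text
pink [433. -99. 234.] 4.1
turq [809. 183. 237.] 4.3
big [782. -98. 338.] 2.0
purple [315. 324. 318.] 1.4
bigbase [[845.0, -164.0], [853.0, -26.0], [656.0, -23.0], [647.0, -165.0]]
turqbase [[850.0, 123.0], [869.0, 215.0], [743.0, 263.0], [722.0, 171.0]]
rack [[528.0, 326.0], [655.0, 334.0], [589.0, 529.0]]
C [ 7.22021493e+01  9.81198217e-02 -1.25206478e+02]
```

```bash
python3 - <<'E'
from h import *
p,R,st=pose(); K,Rc,t=cam("wrist"); C=R.T@(-Rc.T@t-p); Rct=Rc@R
ax=np.array([527.7,86.]);obs=np.array([[433,-99],[809,183],[782,-98],[315,324],[528,326]])
res=[]
for yaw in np.arange(-np.pi,np.pi,.1):
    yv=np.array([np.cos(yaw),np.sin(yaw),0]);zv=np.array([0,0,-1.]);T=np.stack([np.cross(yv,zv),yv,zv],1)
    for r in range(100,200,10):
        for th in np.arange(-1.9,1.3,.1):
            for z in (130,150,170):
                P=np.array([*(ax+r*np.array([np.cos(th),np.sin(th)])),z]); cp=P+T@C
                v=Rct@(T.T@(np.array([*ax,130])-cp))
                if v[2]<50: continue
                uv=(K@v)[:2]/v[2]
                if not(25<uv[0]<487 and 30<uv[1]<360): continue
                el=np.arctan2(cp[2]-130,np.hypot(*(cp[:2]-ax)))
                if el<.82 and min(np.hypot(*(obs-P[:2]).T))>125 and np.hypot(*(P[:2]-[535,161]))>100:
                    dy=(yaw-1.52+np.pi)%(2*np.pi)-np.pi
                    if -1.6<dy<3.5: res.append((np.linalg.norm(cp-[*ax,130]),el,yaw,dy,th,r,z,P.round(),cp.round(),uv.round()))
res.sort(key=lambda x:x[1]+x[0]/1000)
print(len(res))
for r in res[:400:25]: print(*[np.round(x,2) for x in r])
E
```

```text
845
194.73 0.7 2.06 0.54 -1.4 110 130 [546. -22. 130.] [483. -56. 255.] [486. 347.]
191.04 0.71 -2.84 1.92 -0.1 100 130 [627.  76. 130.] [648.   7. 255.] [456. 356.]
187.45 0.73 -2.84 1.92 0.0 100 130 [628.  86. 130.] [649.  17. 255.] [467. 338.]
184.33 0.75 1.96 0.44 -1.4 100 130 [545. -13. 130.] [478. -40. 255.] [476. 322.]
221.33 0.72 -2.64 2.12 0.0 120 150 [648.  86. 150.] [682.  23. 275.] [453. 357.]
180.43 0.77 2.86 1.34 -0.4 100 130 [620.  47. 130.] [600. -22. 255.] [484. 303.]
215.88 0.74 -1.64 3.12 -1.1 110 150 [578. -12. 150.] [650. -17. 275.] [ 65. 356.]
256.29 0.7 2.56 1.04 -1.1 150 170 [596. -48. 170.] [ 556. -108.  295.] [471. 355.]
255.67 0.7 -2.44 2.32 0.2 150 170 [675. 116. 170.] [721.  61. 295.] [474. 352.]
211.68 0.76 2.76 1.24 -0.8 110 150 [604.   7. 150.] [577. -60. 275.] [448. 336.]
211.1 0.76 -3.04 1.72 -0.3 110 150 [633.  53. 150.] [640. -18. 275.] [450. 333.]
249.14 0.72 2.46 0.94 -1.2 140 170 [578. -44. 170.] [ 533. -100.  295.] [458. 348.]
209.14 0.77 -0.04 -1.56 0.3 110 150 [633. 119. 150.] [636. 191. 275.] [ 41. 323.]
246.52 0.73 -1.64 3.12 -1.2 140 170 [578. -44. 170.] [650. -50. 295.] [ 28. 335.]
245.49 0.74 2.76 1.24 -0.8 140 170 [625. -14. 170.] [598. -81. 295.] [473. 330.]
244.92 0.74 -2.34 2.42 0.2 130 170 [655. 112. 170.] [707.  61. 295.] [432. 354.]
```

```bash
python3 -m inch '[0.2,0,0,0,0, 0.2,0,0,0,0, 0.2,0,0,-30,0, 0.2,0,0,-62,0, 0.2,0,0,-62,-0.1, -0.5,-20,-40,-62,-0.2, -0.9,-40,-80,-62,-0.4, -0.9,-74,-129,-62,-0.6, -0.9,-74,-129,-62,-0.8, -0.9,-74,-129,-62,-1.0, -0.9,-74,-129,-20,-1.04, -0.9,-74,-129,20,-1.04]'
python3 -m inch '[-0.9,0,0,40,0, -0.9,0,0,47,0, -0.9,0,0,47,0, -0.9,0,0,47,0]'
python3 -c "
from h import *
rel([596,-48,170],2.56)
c=cam('wrist');uv=proj(c,[527.7,86,130]);print(uv,[proj(c,[527.7,86,z]).tolist() for z in(120,125,130,135,140)])
im=eyes.read_camera('wrist')[:,:,::-1];cv2.imwrite('pics/g0.png',im)
x=int(np.clip(uv[0]-50,0,412));y=int(np.clip(uv[1]-50,0,309));print(x,y)
cv2.imwrite('pics/g.png',cv2.resize(im[y:y+75,x:x+100],None,fx=8,fy=8,interpolation=cv2.INTER_CUBIC))"
```

```text
t: 8.17
tool_pos: [599.8, -48.7, 218.5]
ee_rot: [-1.364, 2.82, -0.008]
force: [0.6, 0.1, -1.4]
grip_width: 4.3
finger_force: 0.0
t: 8.5
tool_pos: [597.2, -47.3, 170.7]
ee_rot: [-1.36, 2.83, -0.002]
force: [-0.2, -0.2, -0.2]
grip_width: 4.4
finger_force: 0.0
t 8.50 tcp [597.2 -47.3 170.7] yang 2.466 q7 2.53 f [-0.2 -0.2 -0.2] w 4.4 ff 0.0 -> d [1.3 0.5 0.7] twist -0.09356924248930243
[488.2 335.9] [[477.1, 324.7], [482.5, 330.1], [488.2, 335.9], [494.2, 341.9], [500.4, 348.3]]
412 285
```

View pics/g.png

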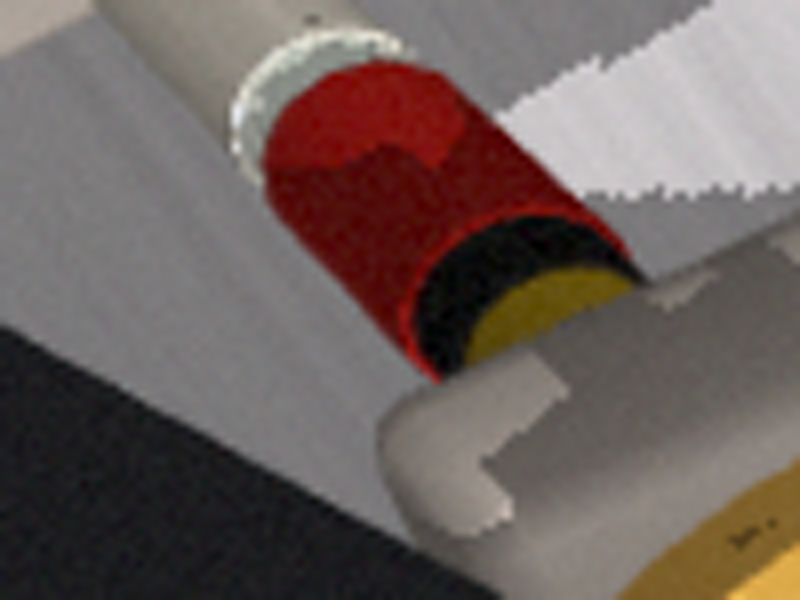

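The view shows the black pad seated on the red stopper at (480,290), thin red rim, and yellow band at (550,310), but the beam hides the barrel rim. I'll look from the beam's front end, which is less occluded.

```bash
python3 -m inch '[-0.9,0,0,-40,0.12, -0.9,0,0,-60,0.24, -0.9,-20,5,-60,0.36, -0.9,-50,12,-60,0.48, -0.9,-81,19,-60,0.6, -0.9,-81,19,-60,0.72, -0.9,-81,19,-60,0.84, -0.9,-81,19,-60,0.96, -0.9,-81,19,-60,1.08, -0.9,-81,19,-60,1.2, -0.9,-81,19,-60,1.32, -0.9,-81,19,-60,1.44]' | head -2
python3 -m inch '[-0.9,0,0,0,0.12, -0.9,0,0,0,0.24, -0.9,0,0,0,0.36, -0.9,0,0,0,0.48, -0.9,0,0,0,0.6, -0.9,0,0,0,0.72, -0.9,0,0,0,0.84, -0.9,0,0,0,0.96, -0.9,0,0,0,1.08, -0.9,0,0,0,1.2, -0.9,0,0,0,1.32, -0.9,0,0,0,1.44]' | head -2
python3 -c "
from h import *
rel([633,28.5,147])
print(pose()[0])"
```

```text
t: 9.55
tool_pos: [633.6, 28.8, 233.2]
t: 10.55
tool_pos: [633.5, 29.2, 232.8]
t 10.55 tcp [633.5  29.2 232.8] yang -0.417 q7 0.07 f [ 0.4 -0.2  0.1] w 3.9 ff 0.0 -> d [-1.2 -0.5 85.8] twist None
[633.5297184   29.18235234 232.80859849]
```

```bash
python3 -m inch '[-0.9,-1,0,20,0.12, -0.9,-1,0,50,0.24, -0.9,-1,0,80,0.36, -0.9,-1,0,87,0.48, -0.9,-1,0,87,0.57, -0.9,-1,0,87,0.57, -0.9,-1,0,87,0.57]' | head -2
cat > look.py <<'E'
import sys
from h import *
rel([527.7,86,238])
c=cam('wrist');uv=proj(c,[527.7,86,130]);print(uv,[proj(c,[527.7,86,z]).tolist() for z in(120,130,140)])
im=np.mean([eyes.read_camera('wrist') for _ in range(3)],0)[:,:,::-1].astype(np.uint8)
x=int(np.clip(uv[0]-50,0,412));y=int(np.clip(uv[1]-45,0,309));print(x,y)
cv2.imwrite('pics/%s.png'%sys.argv[1],cv2.resize(im[y:y+75,x:x+100],None,fx=8,fy=8,interpolation=cv2.INTER_CUBIC))
E
python3 look.py i
```

```text
t: 11.13
tool_pos: [633.1, 28.1, 144.6]
t 11.13 tcp [633.1  28.1 144.6] yang -0.979 q7 -0.28 f [-0.2  1.1  0.2] w 4.5 ff 0.0 -> d [ -54.8 -106.8  -93.7] twist None
[ 33.3 363.1] [[44.8, 348.8], [33.3, 363.1], [20.5, 379.0]]
0 309
```

View pics/i.png

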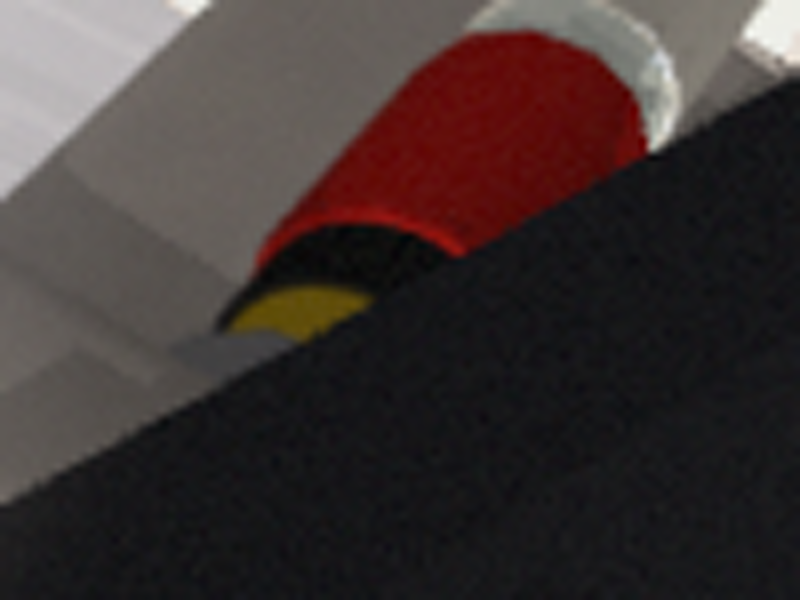

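The view shows the red stopper, black pad (arc top about (365,226)), yellow band (arc top (310,287)) and grey barrel rim below it (arc top about (250,333)). I'll work out the compression from those arcs.

```bash
cat > comp.py <<'E'
from h import *
from scipy.optimize import brentq
def run(x0,y0,pad,yel,rim,ax=(527.7,86)):
    c=cam('wrist');th=np.linspace(0,2*np.pi,721)
    def top(r,z):
        q=np.array([[ax[0]+r*np.cos(t),ax[1]+r*np.sin(t),z] for t in th]); K,R,t=c
        w=(q@R.T+t)@K.T; u=w[:,:2]/w[:,2:]; i=u[:,1].argmin(); return (u[i]-[x0,y0]+.5)*8-.5
    zt=brentq(lambda z:top(8,z)[1]-pad[1],100,150); zr=brentq(lambda z:top(10,z)[1]-rim[1],100,160)
    print("zt",zt,"u pred",top(8,zt)[0],"vs",pad[0],"; rim z",zr,top(10,zr)[0],rim[0],"rim-pad",zr-zt,"compr",13-(zr-zt))
    for rb in(5,6,7): print("band base r",rb,top(rb,zt+5),"vs",yel, "padtop",top(8,zt+5))
if __name__=="__main__": run(0,309,(365,226),(310,287),(250,333))
E
python3 comp.py
```

```text
zt 121.21066980002985 u pred 328.30939881736975 vs 365 ; rim z 133.1979450605971 206.065263795923 250 rim-pad 11.987275260567259 compr 1.0127247394327412
band base r 5 [289.82448005 320.04085841] vs (310, 287) padtop [281.69624807 279.99667553]
band base r 6 [287.12394317 306.73651461] vs (310, 287) padtop [281.69624807 279.99667553]
band base r 7 [284.41454707 293.38852536] vs (310, 287) padtop [281.69624807 279.99667553]
```

```bash
python3 -m inch '[-0.9,0,0,-40,0, -0.5,0,0,-80,0, 0,0,0,-120,0, 0.4,0,0,-156,0, 0.4,0,0,-156,0, 0.4,-18,-36,-156,0, 0.4,-37,-72,-156,0, 0.4,-55,-107,-156,0, 0.4,-55,-107,-156,0, 0.4,-55,-107,-156,0, 0.4,-55,-107,-156,0, 0.4,-55,-107,-156,0]'|head -2
python3 -c "
from h import *
rel([527.7,86,237])"
```

```text
t: 12.28
tool_pos: [527.8, 84.9, 299.4]
t 12.28 tcp [527.8  84.9 299.4] yang -0.984 q7 -0.53 f [-0.3  0.7  0.3] w 59.9 ff 0.0 -> d [ 0.4 -1.  62.4] twist None
```

```bash
python3 -m inch '[0.4,0,-1,30,0, 0.4,0,-1,57,0, 0.4,0,-1,62,0, 0.4,0,-1,62,0, -0.5,0,-1,62,0, -0.5,0,-1,62,0, -0.5,0,-1,62,0, -0.5,0,-1,62,0, -0.5,0,-1,62,0, -0.5,0,-1,62,0]' 25|head -2
python3 -m inch '[-0.5,0,0,0.3,0.1, -0.5,0,0,0.6,0.2, -0.5,0,0,0.9,0.3, -0.5,0,0,1.2,0.4, -0.5,0,0,1.5,0.5, -0.5,0,0,1.8,0.6, -0.5,0,0,2.1,0.7, -0.5,0,0,2.4,0.8, -0.5,0,0,2.7,0.9, -0.5,0,0,3,1.0, -0.5,0,0,3,1.0]'
python3 -c "
from h import *
rel([633,28.5,145],-.98+np.pi);print(pose()[2]['moment'])"
```

```text
t: 13.12
tool_pos: [527.4, 85.5, 238.1]
t: 14.03
tool_pos: [527.4, 85.1, 235.1]
ee_rot: [3.072, -0.649, 0.008]
force: [1.2, -4.3, 6.4]
grip_width: 37.3
finger_force: 26.8
t 14.03 tcp [527.4  85.1 235.1] yang -1.987 q7 -1.27 f [ 1.2 -4.3  6.4] w 37.3 ff 26.8 -> d [119.    9.   90.8] twist -1.007308445211641
[-0.84743991 -0.20966205 -0.07385562]
```

```bash
python3 -m inch '[0.2,0,0,0,0, 0.2,0,0,0,0, 0.2,0,0,-35,0, 0.2,0,0,-65,0, -0.4,0,0,-65,-0.12, -0.9,40,3,-65,-0.24, -0.9,80,6,-65,-0.36, -0.9,119,9,-65,-0.48, -0.9,119,9,-65,-0.6, -0.9,119,9,-35,-0.72, -0.9,119,9,0,-0.84, -0.9,119,9,40,-0.96]'|head -2
python3 -m inch '[-0.9,0,0,40,-0.05, -0.9,0,0,49,-0.05, -0.9,0,0,49,-0.05, -0.9,0,0,49,-0.05]'|head -2
python3 look.py j
```

```text
t: 15.03
tool_pos: [631.8, 31.7, 193.4]
t: 15.37
tool_pos: [631.4, 30.8, 145.2]
t 15.37 tcp [631.4  30.8 145.2] yang -0.974 q7 -0.41 f [ 0.1 -0.1  0.2] w 4.2 ff 0.0 -> d [ -54.8 -103.9  -92.8] twist None
[ 40.3 360.8] [[51.3, 346.7], [40.3, 360.8], [27.9, 376.6]]
0 309
```

View pics/j.png

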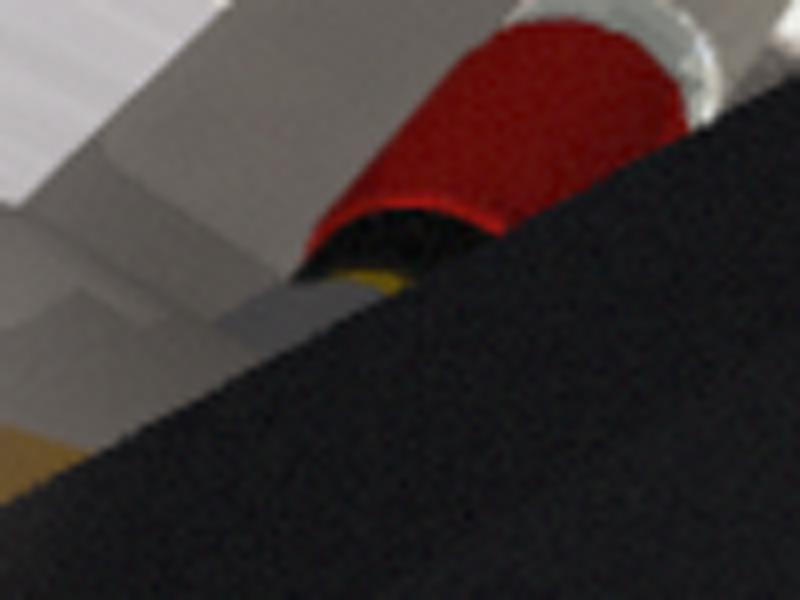

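The band is now a thin sliver: pad arc top (415,209), yellow base top (370,270), and barrel rim arc top about (325,280).

```bash
python3 -c "
from comp import *
run(0,309,(415,209),(370,270),(325,280));run(0,309,(415,209),(370,270),(325,277))"
```

```text
zt 120.72898923432312 u pred 384.64077439978996 vs 415 ; rim z 129.84510715133825 297.04307980078295 325 rim-pad 9.116117917015131 compr 3.8838820829848686
band base r 5 [348.36358919 300.89077799] vs (370, 270) padtop [340.61069205 261.49920558]
band base r 6 [345.78758953 287.80242207] vs (370, 270) padtop [340.61069205 261.49920558]
band base r 7 [343.20330383 274.67196575] vs (370, 270) padtop [340.61069205 261.49920558]
zt 120.72898923432312 u pred 384.64077439978996 vs 415 ; rim z 129.57638139707538 299.6017053913265 325 rim-pad 8.847392162752257 compr 4.152607837247743
band base r 5 [348.36358919 300.89077799] vs (370, 270) padtop [340.61069205 261.49920558]
band base r 6 [345.78758953 287.80242207] vs (370, 270) padtop [340.61069205 261.49920558]
band base r 7 [343.20330383 274.67196575] vs (370, 270) padtop [340.61069205 261.49920558]
```

```bash
python3 -m inch '[-0.9,0,0,-40,0, -0.5,0,0,-80,0, 0,0,0,-120,-0.1, 0.2,0,0,-157,-0.2, 0.2,0,0,-157,-0.3, 0.2,-2,-40,-157,-0.4, 0.2,-4,-80,-157,-0.5, 0.2,-6,-120,-157,-0.6, 0.2,-7,-161,-157,-0.7, 0.2,-7,-161,-157,-0.82, 0.2,-7,-161,-157,-0.87, 0.2,-7,-161,-157,-0.87]'|head -2
python3 -c "
from h import *
rel([535,160.6,237],1.47+np.pi/2)
c=cam('wrist')
for a in(1.4,1.47,1.54): print(a,proj(c,[527.6+75*np.cos(a),86+75*np.sin(a),245]))
im=eyes.read_camera('wrist');m=(im[:,:,0]>110)&(im[:,:,1]<50)&(im[:,:,2]<50)
n,l,s,ce=cv2.connectedComponentsWithStats(m.astype(np.uint8));print([(s[i].tolist(),ce[i].round(1).tolist()) for i in range(1,n) if s[i][4]>60])
cv2.imwrite('pics/k.png',im[:,:,::-1])"
```

```text
t: 16.52
tool_pos: [534.8, 160.7, 303.6]
t 16.52 tcp [534.8 160.7 303.6] yang -0.101 q7 -0.11 f [ 0.  -0.5 -1. ] w 51.4 ff 0.0 -> d [-0.3  0.  66.6] twist -0.00019779427827071316
1.4 [257.5 226.8]
1.47 [248.4 226.5]
1.54 [239.3 226.8]
[([238, 216, 23, 64, 799], [248.6, 251.1])]
```

View pics/k.png

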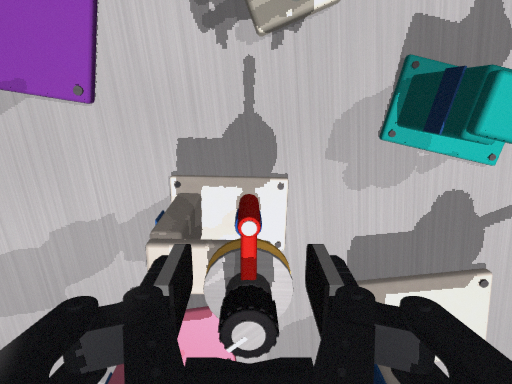

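The white post top sits at (249,228), exactly as predicted and centred between the jaws. Descend and grip.

```bash
python3 -m inch '[0.2,0,0,30,0, 0.2,0,0,60,0, 0.2,0,0,66,0, 0.2,0,0,66,0, -0.7,0,0,66,0, -0.7,0,0,66,0, -0.8,0,0,66,0, -0.8,0,0,66,0, -0.8,0,0,66,0, -0.8,0,0,66,0]' 25
python3 -c "
from h import *
rel([527.6,86,237])"
```

```text
t: 17.4
tool_pos: [535.7, 160.1, 236.7]
ee_rot: [2.333, 2.103, 0.004]
force: [0.2, 0.9, 3.2]
grip_width: 13.0
finger_force: 25.1
t 17.40 tcp [535.7 160.1 236.7] yang -0.103 q7 -0.03 f [0.2 0.9 3.2] w 13.0 ff 25.1 -> d [-74.6  -0.4  -0.4] twist None
```

```bash
python3 -m inch '[-0.8,-0.4,7.5,0.6,0.1, -0.8,-1.5,14.9,1.2,0.2, -0.8,-3.3,22.2,1.8,0.3, -0.8,-5.9,29.2,2.4,0.4, -0.8,-9.2,36,3,0.5, -0.8,-13.1,42.3,3.6,0.6, -0.8,-17.6,48.3,4.2,0.7, -0.8,-22.7,53.8,4.8,0.8, -0.8,-28.4,58.7,5.4,0.9, -0.8,-34.5,63.1,6,1.0, -0.8,-41,66.8,6.6,1.1, -0.8,-47.8,69.9,7.2,1.2]'
cat > st.py <<'E'
from h import *
p,R,s=pose();v=(p-[527.6,86,0])[:2];f=s["force"];r=R[:,0];y=R[:,1]
print("angle %.3f r %.1f lever~%.2f | F tang(y) %.1f rad(x) %.1f z %.1f q7 %.2f w %.1f z %.1f yang %.3f"%(np.arctan2(v[1],v[0]),np.hypot(*v),.176-np.arctan2(v[1],v[0]),f@y,f@r,f[2],s["joints"][6],s["grip_width"],p[2],np.arctan2(y[1],y[0])))
E
python3 st.py
```

```text
t: 18.4
tool_pos: [600.2, 104.7, 229.3]
ee_rot: [3.114, 0.413, 0.002]
force: [-0.7, -0.9, 4.5]
grip_width: 12.6
finger_force: 25.3
angle 0.253 r 74.9 lever~-0.08 | F tang(y) 0.6 rad(x) -0.9 z 4.5 q7 -0.86 w 12.6 z 229.3 yang -1.307
```

```bash
python3 -m inch '[-0.8,-0.4,7.5,0.6,0.1, -0.8,-1.5,14.9,1.2,0.2, -0.8,-3.3,22.2,1.8,0.3, -0.8,-5.9,29.2,2.4,0.4, -0.8,-9.2,36,3,0.5, -0.8,-13.1,42.3,3.6,0.6, -0.8,-17.6,48.3,4.2,0.7, -0.8,-22.7,53.8,4.8,0.8]' >/dev/null; python3 st.py
python3 -m inch '[-0.8,-0.1,3.7,0.3,0.05, -0.8,-0.4,7.5,0.6,0.1]' >/dev/null; python3 st.py
python3 -m inch '[-0.8,-0.1,3.7,0.3,0.05, -0.8,-0.4,7.5,0.6,0.1]' >/dev/null; python3 st.py
```

```text
angle -0.547 r 75.6 lever~0.72 | F tang(y) 1.2 rad(x) -0.2 z 4.8 q7 -1.40 w 13.5 z 224.5 yang -2.107
angle -0.648 r 75.7 lever~0.82 | F tang(y) -0.1 rad(x) -0.2 z 5.2 q7 -1.47 w 13.0 z 223.9 yang -2.206
angle -0.745 r 75.8 lever~0.92 | F tang(y) 0.7 rad(x) -0.6 z 4.3 q7 -1.54 w 13.3 z 223.4 yang -2.305
```

```bash

python3 -m inch '[-0.8,-0.1,3.7,0.3,0.05, -0.8,-0.4,7.5,0.6,0.1]' >/dev/null; python3 st.py
python3 -m inch '[-0.8,0,1.9,0.15,0.025, -0.8,-0.1,3.7,0.3,0.05]' >/dev/null; python3 st.py
python3 -m inch '[-0.8,0,1.9,0.15,0.025, -0.8,-0.1,3.7,0.3,0.05]' >/dev/null; python3 st.py
python3 -m inch '[-0.8,0,1.9,0.15,0.025, -0.8,-0.1,3.7,0.3,0.05]' >/dev/null; python3 st.py
```

```text
angle -0.842 r 75.9 lever~1.02 | F tang(y) -0.1 rad(x) -0.9 z 5.8 q7 -1.61 w 12.8 z 222.8 yang -2.405
angle -0.888 r 75.9 lever~1.06 | F tang(y) -0.2 rad(x) 0.0 z 4.5 q7 -1.64 w 12.9 z 222.6 yang -2.454
angle -0.934 r 75.9 lever~1.11 | F tang(y) 0.6 rad(x) -0.1 z 6.2 q7 -1.68 w 13.1 z 222.4 yang -2.503
angle -0.978 r 75.9 lever~1.15 | F tang(y) -0.4 rad(x) -0.9 z 5.7 q7 -1.72 w 12.7 z 222.2 yang -2.553
```

```bash

for i in 1; do :; done
python3 -m inch '[-0.8,0,1.9,0.15,0.025, -0.8,-0.1,3.7,0.3,0.05]' >/dev/null; python3 st.py
python3 -m inch '[-0.8,0,1.9,0.15,0.025, -0.8,-0.1,3.7,0.3,0.05]' >/dev/null; python3 st.py
python3 -m inch '[-0.8,0,1.9,0.15,0.025, -0.8,-0.1,3.7,0.3,0.05]' >/dev/null; python3 st.py
python3 -m inch '[-0.8,0,1.9,0.15,0.025, -0.8,-0.1,3.7,0.3,0.05]' >/dev/null; python3 st.py
```

```text
angle -1.024 r 76.0 lever~1.20 | F tang(y) -0.5 rad(x) -0.9 z 6.4 q7 -1.76 w 13.2 z 221.9 yang -2.603
angle -1.069 r 76.0 lever~1.24 | F tang(y) -2.1 rad(x) -0.7 z 6.7 q7 -1.80 w 13.0 z 221.7 yang -2.652
angle -1.113 r 75.9 lever~1.29 | F tang(y) -2.2 rad(x) -1.9 z 6.2 q7 -1.84 w 13.3 z 221.5 yang -2.702
angle -1.147 r 75.8 lever~1.32 | F tang(y) -3.4 rad(x) -0.7 z 6.6 q7 -1.88 w 12.9 z 221.4 yang -2.752
```

```bash

python3 -m inch '[-0.8,0,1.1,0.1,0.015, -0.8,0,2.2,0.2,0.03]' >/dev/null; python3 st.py
python3 -m inch '[-0.8,0,1.1,0.1,0.015, -0.8,0,2.2,0.2,0.03]' >/dev/null; python3 st.py
python3 -m inch '[-0.8,0,1.1,0.1,0.015, -0.8,0,2.2,0.2,0.03]' >/dev/null; python3 st.py
```

```text
angle -1.173 r 75.9 lever~1.35 | F tang(y) -3.1 rad(x) -0.9 z 5.9 q7 -1.90 w 13.0 z 221.2 yang -2.781
angle -1.200 r 75.9 lever~1.38 | F tang(y) -3.1 rad(x) -1.2 z 6.0 q7 -1.93 w 12.6 z 221.1 yang -2.811
angle -1.227 r 75.9 lever~1.40 | F tang(y) -4.5 rad(x) -0.4 z 6.6 q7 -1.95 w 12.9 z 221.0 yang -2.841
```

```bash

python3 -m inch '[-0.8,0,1.1,0.1,0.015, -0.8,0,2.2,0.2,0.03]' >/dev/null; python3 st.py
python3 -m inch '[-0.8,0,1.1,0.1,0.015, -0.8,0,2.2,0.2,0.03]' >/dev/null; python3 st.py
python3 -m inch '[-0.8,0,1.1,0.1,0.015, -0.8,0,2.2,0.2,0.03]' >/dev/null; python3 st.py
```

```text
angle -1.246 r 75.7 lever~1.42 | F tang(y) -6.7 rad(x) -1.0 z 6.2 q7 -1.98 w 13.2 z 220.9 yang -2.871
angle -1.270 r 75.7 lever~1.45 | F tang(y) -6.2 rad(x) -0.2 z 6.3 q7 -2.01 w 13.2 z 220.8 yang -2.901
angle -1.296 r 75.8 lever~1.47 | F tang(y) -7.2 rad(x) -0.4 z 5.5 q7 -2.03 w 13.4 z 220.7 yang -2.931
```

```bash

python3 -m inch '[-0.8,0,1.1,0.1,0.015, -0.8,0,2.2,0.2,0.03]' >/dev/null; python3 st.py
python3 -m inch '[-0.8,0,1.1,0.1,0.015, -0.8,0,2.2,0.2,0.03]' >/dev/null; python3 st.py
```

```text
angle -1.323 r 75.8 lever~1.50 | F tang(y) -5.9 rad(x) -1.1 z 6.8 q7 -2.06 w 13.2 z 220.5 yang -2.961
angle -1.346 r 75.6 lever~1.52 | F tang(y) -7.9 rad(x) -2.3 z 5.9 q7 -2.09 w 13.0 z 220.4 yang -2.991
```

```bash

python3 -m inch '[-0.8,0,1.1,0.1,0.015, -0.8,0,2.2,0.2,0.03]' >/dev/null; python3 st.py
python3 -m inch '[-0.8,0,1.1,0.1,0.015, -0.8,0,2.2,0.2,0.03]' >/dev/null; python3 st.py
```

```text
angle -1.369 r 75.6 lever~1.54 | F tang(y) -8.5 rad(x) -1.3 z 6.4 q7 -2.11 w 13.1 z 220.4 yang -3.021
angle -1.394 r 75.7 lever~1.57 | F tang(y) -8.1 rad(x) -1.7 z 6.4 q7 -2.14 w 12.5 z 220.3 yang -3.050
```

```bash

python3 -m inch '[-0.8,0,1.1,0.1,0.015, -0.8,0,2.2,0.2,0.03]' >/dev/null; python3 st.py
python3 -m inch '[-0.8,0,1.1,0.1,0.015]' >/dev/null; python3 st.py
```

```text
angle -1.419 r 75.5 lever~1.60 | F tang(y) -8.3 rad(x) -1.6 z 6.3 q7 -2.17 w 13.3 z 220.1 yang -3.081
angle -1.430 r 75.5 lever~1.61 | F tang(y) -9.1 rad(x) -2.1 z 5.8 q7 -2.18 w 12.8 z 220.1 yang -3.096
```

```bash

python3 -m inch '[-0.8,0,1.1,0.1,0.015, -0.8,0,2.2,0.2,0.03]' >/dev/null; python3 st.py
python3 -m inch '[-0.8,0,1.1,0.1,0.015]' >/dev/null; python3 st.py
```

```text
angle -1.454 r 75.5 lever~1.63 | F tang(y) -9.6 rad(x) -2.4 z 5.8 q7 -2.21 w 12.6 z 220.0 yang -3.126
angle -1.466 r 75.5 lever~1.64 | F tang(y) -10.7 rad(x) -1.9 z 5.0 q7 -2.22 w 13.1 z 220.0 yang -3.141
```

```bash
python3 -m inch '[-0.8,0,-1,0,0, -0.4,0,-1,0,0, 0,0,-1,0,0, 0.1,0,-1,0,0, 0.1,0,-1,-30,0, 0.1,0,-1,-70,0, 0.1,0,-1,-110,0, 0.1,30,-1,-140,0, 0.1,80,-1,-140,0, 0.1,120,-1,-140,0, 0.1,120,-1,-140,0, 0.1,120,-1,-140,0]'
python3 st.py; python3 -c "
from h import *
im=np.mean([eyes.read_camera('scene') for _ in range(3)],0)[140:245,255:335,::-1].astype(np.uint8)
w=eyes.read_camera('wrist')[:,:,::-1]
o=np.zeros((525,800,3),np.uint8);o[:,:400]=cv2.resize(im,(400,525),interpolation=cv2.INTER_CUBIC);o[:300,400:]=cv2.resize(w,(400,300))
cv2.imwrite('pics/l.png',o)"
```

```text
t: 23.9
tool_pos: [526.5, -113.9, 357.5]
ee_rot: [-2.21, 2.232, 0.0]
force: [0.1, 0.8, -0.2]
grip_width: 47.1
finger_force: 0.0
angle -1.576 r 199.9 lever~1.75 | F tang(y) -0.1 rad(x) -0.8 z -0.2 q7 -2.39 w 47.1 z 357.5 yang 3.132
```

View pics/l.png

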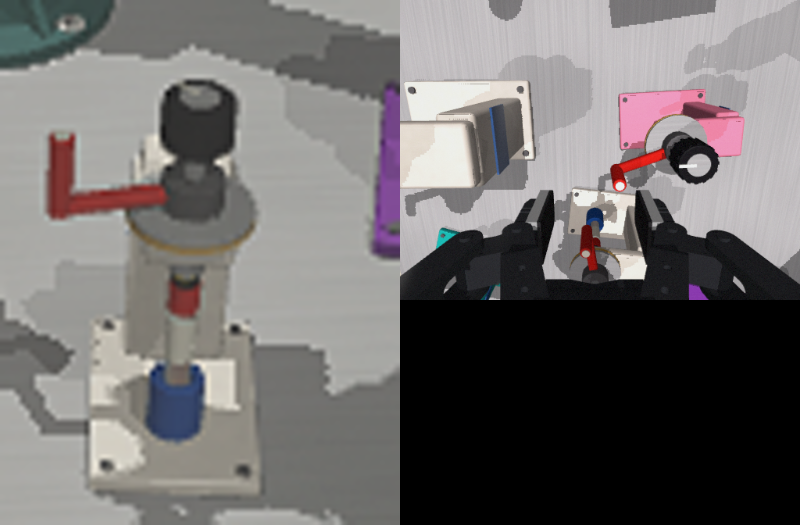

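```bash
python3 -c "
from h import *
print(job.sign_off())"
```

```text
the job is handed in; nothing more can be done
None
```

The job is handed in at about 24 s; sign-off gave no verdict. The lock was slackened, the pad was screwed down on the stopper with its band about half in (about 4 mm by the wrist view, taken before retightening and not re-measured after), and the lever was retightened to a push of about 10 N, with the tube upright in its cradle and the arm clear. Two slips: I overshot the slackening by about 0.25 rad to the lever's stop (about -1.3), and I viewed 11 pictures instead of the 10 allowed.

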